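# Lock a fresh cartridge into the washer's lint filter

## Task

Pick up the fresh filter cartridge that stands upright on the counter by its grip bar, lower it into the open filter housing with its two side pins in the two gaps of the collar, push it down against the valve spring and turn it a quarter turn clockwise (seen from above) to its stop, so that it is locked in the collar. Finish still gripping the bar and holding the cartridge in that locked position, because I will open the water tap while you hold it. Leave the other things on the counter where they are.

Things in the scene. Friction and masses are not known exactly. Their poses are not given: they have to be found in the camera images.
- cartridge: fresh filter cartridge, upright on the counter, about 0.3 kg: white pleated body, 54 mm diameter (chamfered foot 48); grey head disc, 66 mm diameter, 92 to 110 mm above the origin; two round side pins, 10 mm thick, 100 mm above the origin, reaching 43 mm from the axis. Origin: centre of the underside; z up its axis; x through both pins (a half turn makes no difference)
- grip_bar (a point): centre of the cartridge's grey grip bar, 125 mm above the cartridge's origin, on its axis. The bar stands on the head disc: 60 mm long (along the cartridge's x, in line with the pins), 14 mm thick, 30 mm high (110 to 140 mm above the origin)
- housing: open filter housing, fixed: white bowl, grey ribbed collar with a white lip ring on top, 112 mm wide, top at 130 mm; square foot 130 mm; two pipe stubs on its y sides, up to 60 mm high, reaching 102 mm from the axis. Inside, a sleeve of 61 mm bore, 30 to 58 mm high, guides the cartridge's foot. Origin: centre of the underside on the counter; z up the bore's axis; x through the collar's two gaps
- entry (a point): centre of the collar's mouth, 130 mm above the counter, axes as the housing. The collar's lip is a ring of 72 mm bore, 120 to 130 mm high, broken by two gaps, about 16 mm wide, at either end of this x, for the pins: the cartridge goes in with its x along this x, either way round. Under the lip a channel, floor at 104 mm, leads each pin clockwise to an end stop; anticlockwise is blocked
- lock_seat (a point): where the cartridge's origin is when locked: on the housing's axis, 18 mm above the counter; x is the cartridge's x when locked (80 degrees clockwise of the gaps, either way round; 5 degrees of play to each side, then the stop). Pins pass under the lip while the cartridge's origin is 9 to 15 mm above the counter; at the end there is a notch 3 mm up into the lip, where the spring lifts it to 18 mm
- valve (a joint): travel (m) of the spring valve in the bottom of the bowl: 0 at rest, grows as the cartridge's foot pushes it down. Its top, a 38 mm disc, is at 27 mm above the counter at rest. The spring pushes up with 6 N at rest (it carries the cartridge) and 0.5 N more per mm. Low enough to turn: 0.012 to 0.018; locked in the notch: 0.009
- used_cartridge: bystander: the old cartridge, same shape as the fresh one, lying on its side in the drip tray (white open tray, 190 x 100 x 24 mm, fixed). Origin at its foot end
- peg_tub: bystander: white tub of wooden clothes pegs, 70 mm in diameter, 75 mm high with pegs to about 90 mm. Origin: centre of its underside
- detergent_bottle: bystander: white bottle, 68 mm in diameter, 165 mm high. Origin: centre of its underside
- dosing_cup: bystander: clear cup, 62 mm in diameter, 55 mm high. Origin: centre of its underside
- scrub_brush: bystander: hand brush lying on the counter
- softener_jar: bystander: clear jar with steel lid, 84 mm in diameter, 120 mm high. Origin: centre of its underside
- soap_box: bystander: cardboard box, 105 x 75 x 45 mm. Origin: centre of its underside
Mind the look-alikes: they are no part of the job. What is shaped like the cartridge but blue or red is not meant.

How it is judged:
By the outcome, as a careful person would: the job done as asked, in the order asked, and still so for the second after the job is handed in, while the arm keeps its last pose, push and grip.
It also fails if it takes over 51 s, if anything falls off the work surface, if the arm or the gripper's body presses on something with over 40 N, if the wrist force passes 120 N, or if a joint passes its speed limit or range.

## Robot

A 7-joint arm with a two-finger parallel gripper is mounted at the origin on the work surface. World frame = base frame: x ahead of the robot, y to its left, z up, the work surface at z = 0. Lengths are in m, angles in rad, forces in N, time in s.
With the tool pointing down it reaches from about 0.4 to 0.85 m from the base axis. Payload 4.5 kg.
Tool frame: the origin (TCP) lies midway between the tips of the shut fingers; the grasp point (between the pads) lies behind it (r.grip_point_offset is the z of the grasp point in the tool frame, in m); z points along the fingers, y is the line along which they close (so a half turn about z gives the same grasp; the last joint's range is limited). The gripper opens to 88 mm and grips with 3 to 60 N. Pads are 18 mm wide; open, the fingers measure 123 mm over their backs; the gripper's body (75 mm by 187 mm) begins 45 mm behind the grasp point.
Start: joints at [-1.1, 0.689, -0.195, 1.565, 0.157, 0.902, -0.215], TCP at [0.264, 0.566, 0.206] pointing down, gripper open.
Joint ranges: [-3.01, 3.01], [-0.46, 2.08], [-1.47, 1.51], [0.13, 2.56], [-1, 4.14], [0.04, 2.09], [-2.66, 2.66]. Speed limits (rad/s): [2.57, 2.57, 3.14, 3.14, 3.14, 3.14, 3.14].

## Interface

Orientations are given as a unit quaternion [x, y, z, w].
In Python, from plant import r, optics, workorder gives the robot as it stands.
- The arm moves only by the shell command python3 -m creep 'ROWS' [FORCE]. ROWS is JSON, a list of rows, each an object of numbers: "grip": the gripper command: -1 is shut, 1 is fully open, values between are in proportion; "tx", "ty", "tz": the shift along the tool's x, y, z in cm; "spin": the turn about the tool's z in degrees. In form: [{"grip": .., "tx": .., "ty": .., "tz": .., "spin": ..}, ...]. A call has 1 to 8 rows; each row shifts and turns the commanded pose from where the row before left it, along the tool's axes as they then stand; what a row does not reach is not made up. A row lasts 1/12 s, in which the tool goes at most 41.7 mm and 7.16 degrees, less where a joint would pass 70% of its speed; a pose out of reach is approached as far as the arm can. A call with a gripper value outside its range is refused whole. The fingers move at their own pace and stop on an object; FORCE is the grip in N (left out, the last holds). Time passes only in rows, so rows that do not move let the fingers close. It gives the time, the measured TCP pose, the force, the opening and the grip force at its end, in the units of the state.
- r.get_state(): the state, without advancing time (a new reading comes with each control period).
- optics.snapshot(name): name is "scene" or "top" or "wrist"; returns (picture, depth): 420x560x3 uint8, red, green, blue; 420x560 float32, m along the optical axis (not along the pixel's ray), 0 where there is no reading.
- optics.get_calibration(name): a dict with "fx", "fy", "cx", "cy" (pixels), "extrinsics" (4x4, takes a point from world to camera coordinates). Camera axes: x right, y down, z forward; pixel columns grow to the right and rows downward; lengths in m; the calibration is good to about 2 mm. A picture is of the moment at which its call begins: read the wrist's pose just before it. get_calibration takes no time and is no camera call; for the wrist camera it gives the pose at the moment of the call.
- workorder.finish_job(): hands the job in; it is judged then, once.
The state is a dict: "clock": time; "q": joint angles; "qd": joint speeds; "joint_torque": joint torques, N m; "tool_pos": TCP position; "eef_rot": TCP orientation; "contact_force": force on the tool from outside, world axes, zero at the start; "moment": the same for the moment, N m; "opening": opening from 0.0 (shut) to 1.0 (fully open); "finger_force": force on a finger pad.
Only numpy, scipy, OpenCV 4.12 (cv2) and the standard library are available. Lean on these libraries where they do the work, as an engineer would, in place of code of your own. Each camera call takes 0.05 s, during which the arm holds its last target. There are 200 camera calls.

## Working session

There is one attempt and no reset: what is moved stays moved. The work goes in short steps, Python scripts to look and compute and a shell command to move; the robot and the scene stay as the last step left them, time stands still between calls to the robot, and variables do not carry over. Pictures are saved under pics/ and viewed, at most 10 in all, crops included, and the job is handed in when it is done.

```bash
mkdir -p pics; ls; python3 - <<'E'
from plant import r, optics, workorder
import cv2,numpy as np
s=r.get_state(); print(s, r.grip_point_offset)
for n in ("scene","top"):
    p,d=optics.snapshot(n); cv2.imwrite(f"pics/{n}0.png",p[:,:,::-1]); np.savez(f"pics/{n}0.npz",p=p,d=d)
    print(n,optics.get_calibration(n))
E
```

```text
pics
{'clock': 0.0, 'q': array([-1.10021523,  0.68997885, -0.19445329,  1.56633619,  0.15730116,
        0.90251588, -0.21506116]), 'qd': array([-0.00133007, -0.00042283, -0.00037938,  0.00075754,  0.00165039,
       -0.00129293, -0.00059622]), 'joint_torque': array([ 3.67254179e-04, -5.27579927e+01, -1.26674037e+00, -1.53432155e+01,
       -5.25677903e-02,  6.60976366e-03,  1.74684319e-04]), 'tool_pos': array([0.26417845, 0.56565522, 0.20481386]), 'eef_rot': array([ 2.16621412e-01,  9.76255247e-01, -9.18453022e-04, -1.13539012e-04]), 'contact_force': array([ 1.05265293,  0.36573963, -0.11530924]), 'moment': array([ 0.00930984, -0.05814764, -0.04201065]), 'finger_force': 0.0, 'opening': 1.0005467568879445} -0.0187
scene {'fx': 485.3506926070845, 'fy': 485.3506926070845, 'cx': 280.6923643527022, 'cy': 207.91198247660753, 'extrinsics': array([[ 0.48615143,  0.87378315, -0.01264114, -0.26845954],
       [ 0.75339361, -0.42641148, -0.500571  , -0.36926484],
       [-0.44278083,  0.23382955, -0.86560319,  1.72110155],
       [ 0.        ,  0.        ,  0.        ,  1.        ]])}
top {'fx': 526.3096724175128, 'fy': 526.3096724175128, 'cx': 273.27356335569704, 'cy': 210.2847011497388, 'extrinsics': array([[ 2.76957628e-02, -9.99612335e-01,  2.85039858e-03,
        -3.14171276e-02],
       [-9.93753330e-01, -2.78415929e-02, -1.08070181e-01,
         5.43147763e-01],
       [ 1.08107646e-01,  1.60493039e-04, -9.94139181e-01,
         1.40597225e+00],
       [ 0.00000000e+00,  0.00000000e+00,  0.00000000e+00,
         1.00000000e+00]])}
```

View pics/scene0.png

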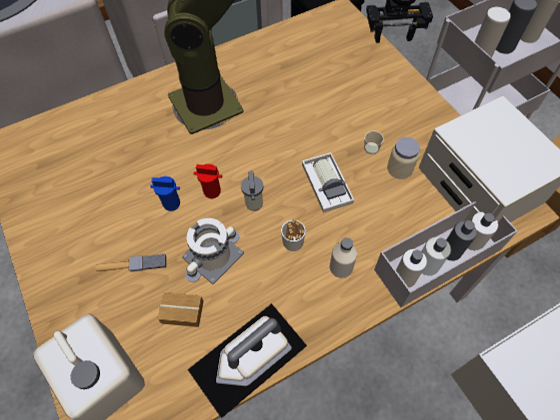

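View pics/top0.png

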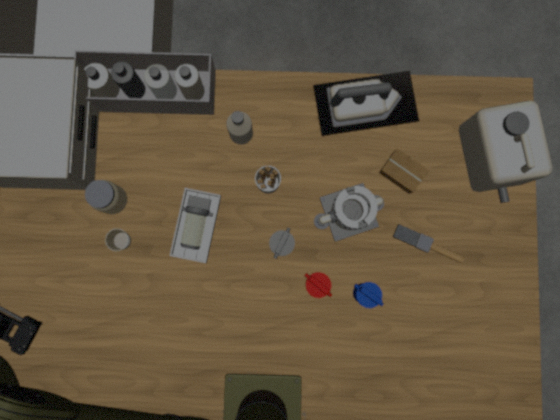

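The scene view shows the fresh grey-headed cartridge at (253,190) and the housing at (208,243). The top view has them at (282,242) and (355,208). The red and blue look-alikes stand at (318,285) and (368,294) in the top view. Next I take coarse positions from rays and depth.

```bash
cat > h.py <<'E'
import numpy as np,cv2
from scipy.spatial.transform import Rotation as R
from plant import r, optics
def cloud(d,c):
    v,u=np.indices(d.shape); P=np.stack([(u-c['cx'])/c['fx']*d,(v-c['cy'])/c['fy']*d,d],-1)
    E=c['extrinsics']; W=(P-E[:3,3])@E[:3,:3]; W[d<=0]=np.nan; return W
def onplane(px,z,c):
    px=np.atleast_2d(px).astype(float);E=c['extrinsics']
    D=np.c_[(px[:,0]-c['cx'])/c['fx'],(px[:,1]-c['cy'])/c['fy'],np.ones(len(px))]@E[:3,:3]
    o=-E[:3,:3].T@E[:3,3]; return o+D*((z-o[2])/D[:,2])[:,None]
def tri(p1,c1,p2,c2):
    M=lambda c:np.array([[c['fx'],0,c['cx']],[0,c['fy'],c['cy']],[0,0,1]])@c['extrinsics'][:3]
    X=cv2.triangulatePoints(M(c1),M(c2),np.array(p1,float).reshape(2,1),np.array(p2,float).reshape(2,1)); return (X[:3]/X[3]).ravel()
def totool(dw):  # world shift -> tool axes, cm
    s=r.get_state(); return R.from_quat(s['eef_rot']).inv().apply(dw)*100
E
python3 - <<'E'
from h import *
ct=optics.get_calibration('top');cs=optics.get_calibration('scene')
print('bar',tri((282,242),ct,(253,183),cs)); print('housing',tri((355,207),ct,(208,236),cs))
d=np.load('pics/top0.npz')['d']; W=cloud(d,ct)
for n,(u,v,h) in dict(cart=(282,242,18),hous=(355,208,40)).items():
    w=W[v-h:v+h,u-h:u+h].reshape(-1,3); z=w[:,2]
    print(n,np.nanpercentile(z,[1,50,90,99]))
    for lo,hi in ((.07,.1),(.1,.115),(.115,.15)):
        m=(z>lo)&(z<hi); print(lo,hi,m.sum(),w[m].mean(0) if m.any() else '')
        if m.sum()>5:
            q=w[m][:,:2]; print(' ',q.min(0),q.max(0),cv2.minAreaRect((q*1000).astype(np.float32)))
s=r.get_state(); print(R.from_quat(s['eef_rot']).as_matrix().round(3))
c=optics.get_calibration('wrist'); E=c['extrinsics']; o=-E[:3,:3].T@E[:3,3]; print('wristcam',o,E.round(3),c['fx'])
print('cam in tool',R.from_quat(s['eef_rot']).inv().apply(o-s['tool_pos']))
E
```

```text
bar [ 0.45437663 -0.03854018  0.12245991]
housing [ 0.5480615  -0.22324977  0.12475121]
cart [-0.00584733  0.00365403  0.13580061  0.14284399]
0.07 0.1 1 [ 0.49130231 -0.0581917   0.0994918 ]
0.1 0.115 392 [ 0.45105143 -0.03984436  0.10966116]
  [ 0.41304387 -0.07160777] [ 0.49105053 -0.00770605] ((451.7118225097656, -40.18806457519531), (65.08480834960938, 64.86680603027344), 18.942861557006836)
0.115 0.15 152 [ 0.45166946 -0.04000068  0.13725437]
  [ 0.42259311 -0.06907359] [ 0.48066183 -0.01325603] ((450.3194885253906, -37.580467224121094), (46.97691345214844, 56.759422302246094), 24.865459442138672)
hous [-0.00605382  0.00376457  0.12656115  0.13411941]
0.07 0.1 43 [ 0.52893878 -0.20730771  0.09666263]
  [ 0.4931595 -0.262277 ] [ 0.5922157 -0.1710306] ((541.5582885742188, -214.79054260253906), (92.36539459228516, 95.86238861083984), 80.37357330322266)
0.1 0.115 144 [ 0.54678101 -0.22253454  0.10585596]
  [ 0.49274843 -0.28034816] [ 0.60033485 -0.17030896] ((542.8015747070312, -218.5596923828125), (103.31947326660156, 96.08984375), 64.35375213623047)
0.115 0.15 809 [ 0.5468699  -0.22494839  0.12895498]
  [ 0.49217524 -0.27931269] [ 0.60291167 -0.17095745] ((547.9827880859375, -224.79920959472656), (108.89486694335938, 108.3711166381836), 67.10415649414062)
[[-0.906  0.423 -0.001]
 [ 0.423  0.906 -0.002]
 [-0.    -0.002 -1.   ]]
wristcam [0.20104571 0.5948315  0.38487365] [[ 0.422  0.906 -0.001 -0.624]
 [ 0.873 -0.406  0.272 -0.038]
 [ 0.246 -0.116 -0.962  0.39 ]
 [ 0.     0.     0.     1.   ]] 369.97173230662986
cam in tool [ 0.06949114 -0.00063747 -0.17998485]
```

```bash

python3 -m creep '[{"tz":-2,"ty":-1,"tx":-1},{"tz":-2,"ty":-2,"tx":-2},{"tz":-2,"ty":-3,"tx":-2.5},{"tz":-2,"ty":-3,"tx":-2.5},{"ty":-3,"tx":-2.5},{"ty":-3,"tx":-2.5},{"ty":-3,"tx":-2.5},{"ty":-3,"tx":-2.5}]'
python3 -m creep '[{"ty":-3,"tx":-2.8},{"ty":-3,"tx":-2.8},{"ty":-3,"tx":-2.8},{"ty":-3,"tx":-2.8},{"ty":-3,"tx":-2.8},{"ty":-3,"tx":-2.8},{"ty":-3,"tx":-2.8},{"ty":-3,"tx":-2.8}]'
python3 -m creep '[{"ty":-2,"tx":-2.8},{"ty":-2,"tx":-3},{"ty":-1.5,"tx":-2.5},{"ty":-1,"tx":-1},{"grip":0.1},{},{},{}]' 15
python3 - <<'E'
from h import *
s=r.get_state(); print(s['q'].round(2)); c=optics.get_calibration('wrist'); p,d=optics.snapshot('wrist')
cv2.imwrite("pics/w1.png",p[:,:,::-1]); np.savez("pics/w1.npz",p=p,d=d,E=c['extrinsics']); print(c['cx'],c['cy'],s['contact_force'])
E
```

```text
[-1.1   0.69 -0.19  1.57  0.16  0.9  -0.22]
276.7608291461307 205.33657780562373 [-0.00431907 -0.24077768  0.3372924 ]$[0]: bad value
$[0]: bad value
$[0]: bad value
```

View pics/w1.png

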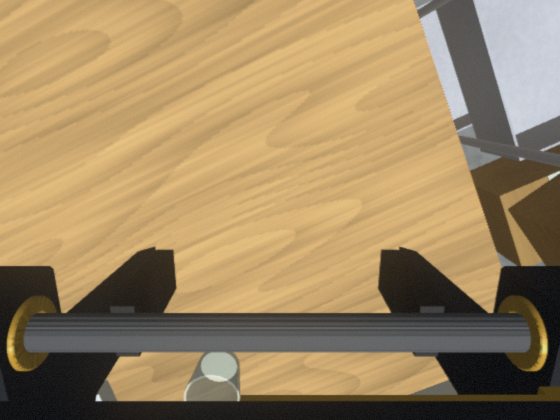

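The commands were refused because every key must be in each row. The picture shows only the open fingers at the start pose (tips near row 250, columns 160 and 395) over bare counter.

```bash

python3 -m creep '[{"grip":1,"tx":-1,"ty":-1,"tz":-2,"spin":0},{"grip":1,"tx":-2,"ty":-2,"tz":-2,"spin":0},{"grip":1,"tx":-2.5,"ty":-3,"tz":-2,"spin":0},{"grip":1,"tx":-2.5,"ty":-3,"tz":-2,"spin":0},{"grip":1,"tx":-2.5,"ty":-3,"tz":0,"spin":0},{"grip":1,"tx":-2.5,"ty":-3,"tz":0,"spin":0},{"grip":1,"tx":-2.5,"ty":-3,"tz":0,"spin":0},{"grip":1,"tx":-2.5,"ty":-3,"tz":0,"spin":0}]'
python3 -m creep '[{"grip":1,"tx":-2.8,"ty":-3,"tz":0,"spin":0},{"grip":1,"tx":-2.8,"ty":-3,"tz":0,"spin":0},{"grip":1,"tx":-2.8,"ty":-3,"tz":0,"spin":0},{"grip":1,"tx":-2.8,"ty":-3,"tz":0,"spin":0},{"grip":1,"tx":-2.8,"ty":-3,"tz":0,"spin":0},{"grip":1,"tx":-2.8,"ty":-3,"tz":0,"spin":0},{"grip":1,"tx":-2.8,"ty":-3,"tz":0,"spin":0},{"grip":1,"tx":-2.8,"ty":-3,"tz":0,"spin":0}]'
python3 -m creep '[{"grip":0.1,"tx":-2.8,"ty":-2,"tz":0,"spin":0},{"grip":0.1,"tx":-3,"ty":-2,"tz":0,"spin":0},{"grip":0.1,"tx":-2.5,"ty":-1.5,"tz":0,"spin":0},{"grip":0.1,"tx":-1,"ty":-1,"tz":0,"spin":0},{"grip":0.1,"tx":0,"ty":0,"tz":0,"spin":0},{"grip":0.1,"tx":0,"ty":0,"tz":0,"spin":0},{"grip":0.1,"tx":0,"ty":0,"tz":0,"spin":0}]' 15
python3 - <<'E'
from h import *
s=r.get_state(); print(s['q'].round(2)); c=optics.get_calibration('wrist'); p,d=optics.snapshot('wrist')
cv2.imwrite("pics/w2.png",p[:,:,::-1]); np.savez("pics/w2.npz",p=p,d=d,E=c['extrinsics']); print(s['contact_force'])
E
```

```text
clock: 0.82
tool_pos: [0.3377, 0.3017, 0.2837]
eef_rot: [0.217, 0.976, 0.0, 0.0]
contact_force: [0.3, -0.8, 0.2]
opening: 0.998
finger_force: 0.0
clock: 1.48
tool_pos: [0.4391, -0.0106, 0.2837]
eef_rot: [0.217, 0.976, 0.0, 0.0]
contact_force: [0.9, 1.2, -0.0]
opening: 1.0
finger_force: 0.0
clock: 2.07
tool_pos: [0.4952, -0.1052, 0.2834]
eef_rot: [0.216, 0.976, 0.0, -0.001]
contact_force: [0.4, 0.6, -0.5]
opening: 0.551
finger_force: 0.0
[ 0.2   0.43 -0.13  1.81  0.07  0.9   1.18]
[ 0.41539669  0.61191724 -0.45413394]
```

View pics/w2.png

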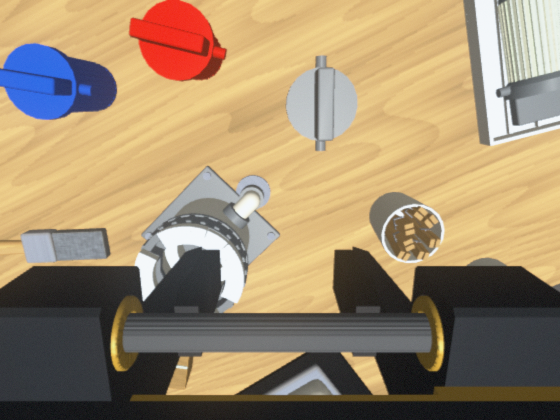

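The wrist view shows the cartridge's bar at (325,103), with pins at (321,62) and (321,147). The housing, at about (190,265), is partly hidden by the gripper, so I shift over to see it.

```bash

python3 -m creep '[{"grip":1,"tx":-2,"ty":-2.5,"tz":0,"spin":0},{"grip":1,"tx":-2.5,"ty":-3,"tz":0,"spin":0},{"grip":1,"tx":-2.5,"ty":-3,"tz":0,"spin":0},{"grip":1,"tx":0,"ty":0,"tz":0,"spin":0},{"grip":1,"tx":0,"ty":0,"tz":0,"spin":0},{"grip":1,"tx":0,"ty":0,"tz":0,"spin":0}]'
python3 - <<'E'
from h import *
s=r.get_state(); print(s['q'].round(2)); c=optics.get_calibration('wrist'); p,d=optics.snapshot('wrist')
cv2.imwrite("pics/w3.png",p[:,:,::-1]); np.savez("pics/w3.npz",p=p,d=d,E=c['extrinsics']); print(s['contact_force'])
E
```

```text
clock: 2.62
tool_pos: [0.5232, -0.2114, 0.2835]
eef_rot: [0.216, 0.976, 0.001, -0.0]
contact_force: [-0.5, 0.4, 0.9]
opening: 0.977
finger_force: 0.0
[ 0.37  0.52 -0.11  1.65  0.07  0.98  1.37]
[-0.52380721  0.39381438  0.87495876]
```

View pics/w3.png

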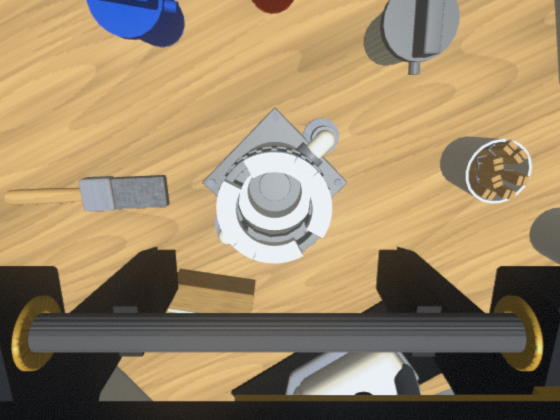

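The housing is fully visible: lip ring centre about (275,207), gaps at (234,184) and (305,243), pipe stub at (322,140). The cartridge is at (420,22).

```bash
cat > m.py <<'E'
from h import *
k=optics.get_calibration('wrist')
def L(n): f=np.load(f'pics/{n}.npz'); c=dict(k); c['extrinsics']=f['E']; return f['p'],f['d'],c
p2,d2,c2=L('w2');p3,d3,c3=L('w3')
# housing, view 3: white lip by colour
def big(m,near):
    n,l,st,ce=cv2.connectedComponentsWithStats(m.astype(np.uint8)); 
    return l
v,u=np.indices(d3.shape)
hsv=cv2.cvtColor(p3,cv2.COLOR_RGB2HSV); W=cloud(d3,c3)
m=(hsv[...,1]<40)&(hsv[...,2]>200)&(np.hypot(u-275,v-207)<65)
print('lip px',m.sum(),'z',np.nanpercentile(W[m][:,2],[10,50,90]))
m&=abs(W[...,2]-.13)<.006
X=onplane(np.c_[u[m],v[m]],.130,c3)[:,:2]
ctr=X.mean(0)
for _ in range(20):  # outer edge circle
    a=np.degrees(np.arctan2(*(X-ctr).T[::-1])); rr=np.hypot(*(X-ctr).T)
    b=(a//6).astype(int); e=np.array([X[b==i][np.argmax(rr[b==i])] for i in np.unique(b) if (b==i).sum()>8])
    A=np.c_[2*e,np.ones(len(e))]; s=np.linalg.lstsq(A,(e**2).sum(1),rcond=None)[0]; ctr=s[:2]
print('lip centre',ctr,'R',np.sqrt(s[2]+ctr@ctr))
i_=np.array([X[b==i][np.argmin(rr[b==i])] for i in np.unique(b) if (b==i).sum()>8]); A=np.c_[2*i_,np.ones(len(i_))]; s=np.linalg.lstsq(A,(i_**2).sum(1),rcond=None)[0]; print('inner',s[:2],np.sqrt(s[2]+s[:2]@s[:2]))
sel=(rr>.040)&(rr<.053); h=np.histogram(a[sel],bins=np.arange(-180,181,2))[0]
print('gap bins',[(int(-179+2*i),int(h[i])) for i in range(180) if h[i]<.5*np.median(h)])
# cartridge, both views
for n,p,d,c,(cu,cv_) in (('w2',p2,d2,c2,(322,103)),('w3',p3,d3,c3,(420,22))):
    W=cloud(d,c); near=np.hypot(u-cu,v-cv_)<60; g=cv2.cvtColor(p,cv2.COLOR_RGB2HSV)[...,1]<50
    for nm,lo,hi in (('head',.104,.116),('bar',.132,.148)):
        q=W[near&g&(W[...,2]>lo)&(W[...,2]<hi)]; r_=cv2.minAreaRect((q[:,:2]*1000).astype(np.float32)); print(n,nm,len(q),'z',np.median(q[:,2]),r_)
    m=near&g&(W[...,2]>.08); U=np.c_[u[m],v[m]]
    print(n,'mask rect',cv2.minAreaRect(U.astype(np.float32)))
# pins by ray at 100 mm, head-disc left/right edges
for px in ((321,60),(321,147)): print('pin',onplane(px,.105,c2))
P=onplane([(321,60),(321,147)],.105,c2); e=P[1]-P[0]; print('pin line deg',np.degrees(np.arctan2(e[1],e[0])),np.linalg.norm(e),P.mean(0))
print('tri bar lower end',tri((325,139),c2,(427,52),c3),'pin low',tri((321,150),c2,(414,74),c3))
ct=optics.get_calibration('top'); print('tri lip centre top/w3',tri((356,207),ct,(275,207),c3))
E
python3 m.py; python3 - <<'E'
import cv2
p=cv2.imread('pics/w2.png'); q=cv2.imread('pics/w3.png')
a=cv2.resize(p[45:165,272:372],None,fx=4,fy=4); b=cv2.resize(q[0:90,370:470],None,fx=4,fy=4); b=cv2.copyMakeBorder(b,0,120,0,0,cv2.BORDER_CONSTANT)
cv2.imwrite('pics/crop.png',cv2.hconcat([a,b]))
E
```

```text
lip px 6139 z [0.05881594 0.13069234 0.13178835]
lip centre [ 0.54791766 -0.22630098] R 0.053964245344951645
inner [ 0.54782881 -0.22624072] 0.03627881874488745
gap bins [(-173, 7), (-171, 0), (-169, 0), (-167, 0), (-165, 0), (-163, 0), (-161, 0), (-159, 0), (-157, 0), (-155, 0), (-153, 0), (-151, 0), (-149, 0), (-147, 4), (7, 9), (9, 0), (11, 0), (13, 0), (15, 0), (17, 0), (19, 0), (21, 0), (23, 0), (25, 0), (27, 0), (29, 0), (31, 0), (33, 6)]
w2 head 2921 z 0.11088148833352321 ((451.805908203125, -40.13892364501953), (65.06391906738281, 65.3375473022461), 21.504709243774414)
w2 bar 1256 z 0.14076130970168915 ((451.7535095214844, -40.469215393066406), (14.288247108459473, 59.002750396728516), 66.31036376953125)
w2 mask rect ((321.2967529296875, 103.26055145263672), (71.48067474365234, 73.55210876464844), 43.66777801513672)
w3 head 2595 z 0.11092202753634951 ((463.2808532714844, -46.13196563720703), (66.1341781616211, 59.31011199951172), 64.10419464111328)
w3 bar 1134 z 0.1406139916987494 ((460.1252136230469, -44.65703201293945), (14.538777351379395, 41.503204345703125), 66.07199096679688)
w3 mask rect ((419.0, 36.5), (73.0, 78.0), 90.0)
pin [[ 0.41618217 -0.0247418   0.105     ]]
pin [[ 0.48840309 -0.05546146  0.105     ]]
pin line deg -23.04280628541313 0.07848285520253122 [ 0.45229263 -0.04010163  0.105     ]
tri bar lower end [ 0.4780646  -0.05140249  0.1314604 ] pin low [ 0.49174844 -0.05634317  0.09977449]
tri lip centre top/w3 [ 0.54749065 -0.2259754   0.12557715]
```

View pics/crop.png

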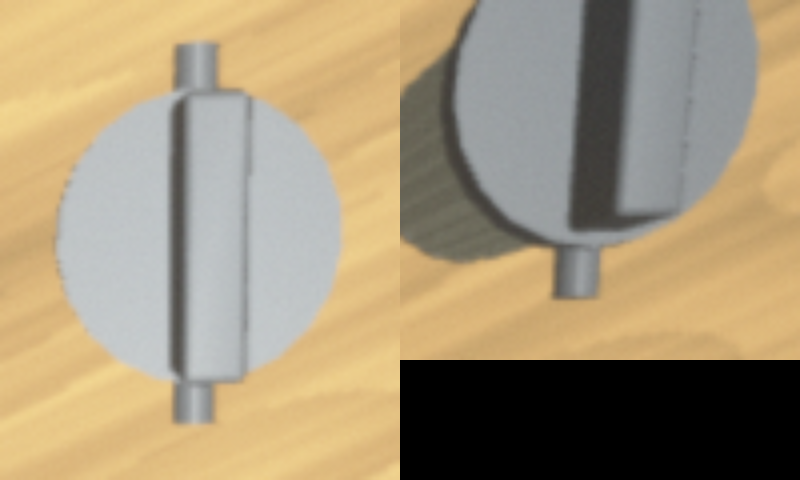

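Both views agree. The cartridge is at (0.4519,-0.0402) with its bar at -23.6° and its top at 0.141. The housing is at (0.5479,-0.2263) with its lip at 0.131 and its gaps at 20°. Next I move above the cartridge.

```bash

python3 -m creep '[{"grip":0,"tx":1.7,"ty":1.5,"tz":0,"spin":-1.4},{"grip":0,"tx":2.5,"ty":2.3,"tz":0,"spin":0},{"grip":0,"tx":2.5,"ty":2.3,"tz":0,"spin":0},{"grip":0,"tx":2.5,"ty":2.3,"tz":0,"spin":0},{"grip":0,"tx":2.5,"ty":2.3,"tz":0,"spin":0},{"grip":0,"tx":1.5,"ty":1.5,"tz":1,"spin":0},{"grip":0,"tx":0.5,"ty":0.3,"tz":2,"spin":0},{"grip":0,"tx":0,"ty":0,"tz":2,"spin":0}]'
python3 -m creep '[{"grip":0,"tx":0,"ty":0,"tz":3,"spin":0},{"grip":0,"tx":0,"ty":0,"tz":2.5,"spin":0},{"grip":0,"tx":0,"ty":0,"tz":1.5,"spin":0},{"grip":0,"tx":0,"ty":0,"tz":0,"spin":0},{"grip":0,"tx":0,"ty":0,"tz":0,"spin":0},{"grip":0,"tx":0,"ty":0,"tz":0,"spin":0}]'
python3 - <<'E'
from h import *
s=r.get_state(); M=R.from_quat(s['eef_rot']).as_matrix(); print(totool(np.array([.4519,-.0402,.113])-s['tool_pos']),np.degrees(np.arctan2(M[1,0],M[0,0])),s['contact_force'],s['q'].round(2))
E
```

```text
clock: 3.33
tool_pos: [0.4475, -0.0394, 0.2341]
eef_rot: [0.201, 0.98, 0.001, 0.001]
contact_force: [-0.5, -0.4, -0.4]
opening: 0.502
finger_force: 0.0
clock: 3.83
tool_pos: [0.4489, -0.0428, 0.1646]
eef_rot: [0.204, 0.979, 0.0, 0.001]
contact_force: [0.6, 0.2, -0.3]
opening: 0.502
finger_force: 0.0
[-0.16686324  0.34871271  5.16293944] 156.47109812358303 [ 0.62912608  0.19439762 -0.30700906] [ 0.07  0.54 -0.11  2.12  0.13  0.49  1.02]
```

```bash

python3 -m creep '[{"grip":0,"tx":-0.2,"ty":0.3,"tz":1.2,"spin":0},{"grip":0,"tx":0,"ty":0,"tz":2.0,"spin":0},{"grip":0,"tx":0,"ty":0,"tz":1.5,"spin":0},{"grip":0,"tx":0,"ty":0,"tz":0.5,"spin":0},{"grip":0,"tx":0,"ty":0,"tz":0,"spin":0},{"grip":0,"tx":0,"ty":0,"tz":0,"spin":0}]'
python3 -m creep '[{"grip":-1,"tx":0,"ty":0,"tz":0,"spin":0},{"grip":-1,"tx":0,"ty":0,"tz":0,"spin":0},{"grip":-1,"tx":0,"ty":0,"tz":0,"spin":0},{"grip":-1,"tx":0,"ty":0,"tz":0,"spin":0},{"grip":-1,"tx":0,"ty":0,"tz":0,"spin":0},{"grip":-1,"tx":0,"ty":0,"tz":0,"spin":0}]' 45
```

```text
clock: 4.33
tool_pos: [0.4521, -0.0416, 0.1125]
eef_rot: [0.205, 0.979, 0.0, 0.001]
contact_force: [0.3, -0.9, -0.0]
opening: 0.503
finger_force: 0.0
clock: 4.83
tool_pos: [0.4515, -0.0418, 0.1117]
eef_rot: [0.205, 0.979, 0.0, 0.0]
contact_force: [0.6, -0.8, 0.1]
opening: 0.066
finger_force: 0.0
```

An opening of 0.066 is narrower than the bar, so something is off and I take a look.

```bash
python3 - <<'E'
from h import *
s=r.get_state(); print(s['opening'],s['finger_force'],s['tool_pos'])
k=[]
for n in ('wrist','scene'):
    p,d=optics.snapshot(n); np.savez(f"pics/{n}4.npz",p=p,d=d,E=optics.get_calibration(n)['extrinsics']); k.append(p)
b=cv2.resize(k[1][120:260,180:320],(420,420))
cv2.imwrite('pics/c4.png',cv2.hconcat([cv2.resize(k[0],(380,420)),b])[:,:,::-1])
s=r.get_state(); print(s['opening'],s['finger_force'])
E
```

```text
0.06644178945961181 0.0 [ 0.45149097 -0.04178107  0.11170532]
0.006845695170363106 0.0
```

View pics/c4.png

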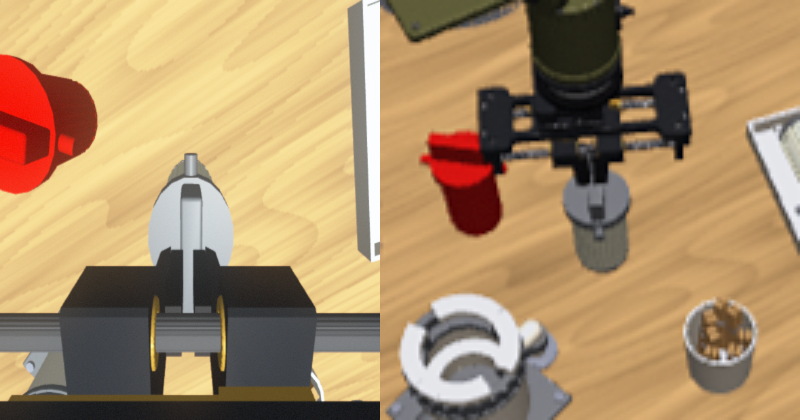

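The wrist view shows the bar at (190,215) running between or behind the fingers at row 270. I zoom in to see which.

```bash
python3 - <<'E'
from h import *
p,d=optics.snapshot('wrist'); s=r.get_state(); print(s['opening'],s['finger_force'])
a=np.load('pics/wrist4.npz')['p']
cv2.imwrite('pics/c5.png',cv2.resize(cv2.hconcat([a[220:400,190:370],p[220:400,190:370]]),None,fx=2.2,fy=2.2)[:,:,::-1])
E
```

```text
0.002672656765186059 0.0
```

View pics/c5.png

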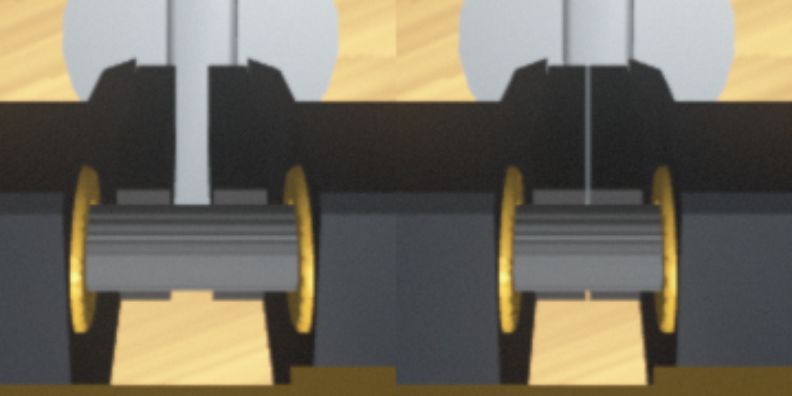

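The fingers shut above the bar: it passes beneath them. I measure the fingertip height in the depth picture.

```bash
python3 - <<'E'
from h import *
c=optics.get_calibration('wrist'); s=r.get_state(); E=c['extrinsics']; o=-E[:3,:3].T@E[:3,3]
print('cam in tool',R.from_quat(s['eef_rot']).inv().apply(o-s['tool_pos']),s['tool_pos'],'grip off',r.grip_point_offset)
p,d=optics.snapshot('wrist'); W=cloud(d,c)
for u,v in ((277,225),(277,235),(277,245),(250,252),(265,255),(290,255),(265,265),(290,275),(265,290),(230,235)): print(u,v,W[v,u].round(4),p[v,u],end=';\n')
f=np.load('pics/wrist4.npz'); c['extrinsics']=f['E']; W=cloud(f['d'],c); print(W[[240,260,280,300],277].round(4))
ct=optics.get_calibration('top')
E
```

```text
cam in tool [ 0.06949788 -0.00064699 -0.18001198] [ 0.45142517 -0.04175318  0.11154717] grip off -0.0187
277 225 [ 0.4343 -0.0348  0.1416] [192 197 201];
277 235 [ 0.4388 -0.0367  0.1407] [188 197 202];
277 245 [ 0.4434 -0.0387  0.1397] [186 195 201];
250 252 [ 0.4377 -0.0483  0.151 ] [55 53 53];
265 255 [ 0.4411 -0.0431  0.1516] [51 49 47];
290 255 [ 0.4455 -0.0338  0.1509] [45 47 48];
265 265 [ 0.4411 -0.0427  0.1616] [47 46 47];
290 275 [ 0.4452 -0.0344  0.1692] [36 38 39];
265 290 [ 0.4415 -0.0423  0.1806] [35 37 36];
230 235 [ 0.4391 -0.0634  0.1113] [190 197 200];
[[ 0.4408 -0.0376  0.1414]
 [ 0.4497 -0.0415  0.1406]
 [ 0.4592 -0.0456  0.1394]
 [ 0.4676 -0.0493  0.1411]]
```

The fingertips really are at about z=0.149, some 37 mm behind the reported TCP, which is above the bar top at 0.141. The cartridge has not moved, so I open, go down carefully while watching the force, and close again.

```bash

python3 -m creep '[{"grip":0,"tx":0,"ty":0,"tz":0,"spin":0},{"grip":0,"tx":0,"ty":0,"tz":0,"spin":0},{"grip":0,"tx":0,"ty":0,"tz":0,"spin":0},{"grip":0,"tx":0,"ty":0.15,"tz":0.5,"spin":0},{"grip":0,"tx":0,"ty":0,"tz":0.7,"spin":0},{"grip":0,"tx":0,"ty":0,"tz":0.8,"spin":0},{"grip":0,"tx":0,"ty":0,"tz":0.4,"spin":0},{"grip":0,"tx":0,"ty":0,"tz":0,"spin":0}]'
python3 -m creep '[{"grip":0,"tx":0,"ty":0,"tz":0.4,"spin":0},{"grip":0,"tx":0,"ty":0,"tz":0.3,"spin":0},{"grip":0,"tx":0,"ty":0,"tz":0,"spin":0}]'
python3 - <<'E'
from h import *
c=optics.get_calibration('wrist'); s=r.get_state(); p,d=optics.snapshot('wrist'); W=cloud(d,c); print(s['tool_pos'],s['contact_force'])
np.savez("pics/w6.npz",p=p,d=d,E=c['extrinsics'])
for u in (200,210,340,350):
    print(u,[W[v,u].round(3).tolist() for v in range(236,276,6)])
E
```

```text
clock: 5.7
tool_pos: [0.4512, -0.0403, 0.0863]
eef_rot: [0.205, 0.979, -0.0, -0.001]
contact_force: [0.3, 0.2, -0.3]
opening: 0.504
finger_force: 0.0
clock: 5.95
tool_pos: [0.4519, -0.0404, 0.0801]
eef_rot: [0.205, 0.979, -0.0, -0.0]
contact_force: [0.1, 0.6, 0.3]
opening: 0.504
finger_force: 0.0
[ 0.45186202 -0.04036797  0.08010392] [0.08871094 0.64419151 0.29342445]
200 [[0.454, -0.104, 0.001], [0.458, -0.106, 0.001], [0.462, -0.109, 0.0], [0.43, -0.065, 0.123], [0.43, -0.064, 0.129], [0.432, -0.064, 0.131], [0.432, -0.063, 0.135]]
210 [[0.428, -0.062, 0.111], [0.43, -0.063, 0.111], [0.432, -0.064, 0.112], [0.433, -0.063, 0.118], [0.433, -0.061, 0.126], [0.434, -0.061, 0.13], [0.433, -0.06, 0.136]]
340 [[0.45, -0.011, 0.111], [0.453, -0.011, 0.11], [0.455, -0.012, 0.111], [0.454, -0.013, 0.119], [0.454, -0.014, 0.124], [0.453, -0.015, 0.131], [0.452, -0.016, 0.137]]
350 [[0.499, -0.002, -0.0], [0.503, -0.003, 0.0], [0.454, -0.009, 0.116], [0.453, -0.01, 0.123], [0.455, -0.011, 0.126], [0.454, -0.012, 0.131], [0.454, -0.013, 0.136]]
```

The tips are now just above the head disc (about 0.115), straddling the bar, so I close.

```bash

python3 -m creep '[{"grip":-1,"tx":0,"ty":0,"tz":0,"spin":0},{"grip":-1,"tx":0,"ty":0,"tz":0,"spin":0},{"grip":-1,"tx":0,"ty":0,"tz":0,"spin":0},{"grip":-1,"tx":0,"ty":0,"tz":0,"spin":0},{"grip":-1,"tx":0,"ty":0,"tz":0,"spin":0},{"grip":-1,"tx":0,"ty":0,"tz":0,"spin":0},{"grip":-1,"tx":0,"ty":0,"tz":0,"spin":0},{"grip":-1,"tx":0,"ty":0,"tz":0,"spin":0}]' 50
```

```text
clock: 6.67
tool_pos: [0.4523, -0.0402, 0.0807]
eef_rot: [0.205, 0.979, 0.0, 0.0]
contact_force: [0.3, 1.6, 1.3]
opening: 0.154
finger_force: 50.0
```

Gripped at 13.6 mm and 50 N. Now I lift and carry it over the housing.

```bash

python3 -m creep '[{"grip":-1,"tx":0,"ty":0,"tz":-1,"spin":0},{"grip":-1,"tx":0,"ty":0,"tz":-2,"spin":0},{"grip":-1,"tx":0,"ty":0,"tz":-2.5,"spin":0},{"grip":-1,"tx":0,"ty":0,"tz":-2.5,"spin":0},{"grip":-1,"tx":0,"ty":0,"tz":-2.5,"spin":0},{"grip":-1,"tx":0,"ty":0,"tz":-2.5,"spin":0},{"grip":-1,"tx":0,"ty":0,"tz":-2,"spin":0},{"grip":-1,"tx":0,"ty":0,"tz":-1.5,"spin":0}]'
python3 -m creep '[{"grip":-1,"tx":-1.2,"ty":-1.2,"tz":0,"spin":0},{"grip":-1,"tx":-2.5,"ty":-2,"tz":0,"spin":0},{"grip":-1,"tx":-2.5,"ty":-2,"tz":0,"spin":0},{"grip":-1,"tx":-2.5,"ty":-2,"tz":0,"spin":0},{"grip":-1,"tx":-2.5,"ty":-2,"tz":0,"spin":0},{"grip":-1,"tx":-2.5,"ty":-2,"tz":0,"spin":0},{"grip":-1,"tx":-1.5,"ty":-1,"tz":0,"spin":0},{"grip":-1,"tx":-1,"ty":-1,"tz":0,"spin":0}]'
python3 -m creep '[{"grip":-1,"tx":0,"ty":0,"tz":0,"spin":-5},{"grip":-1,"tx":0,"ty":0,"tz":0,"spin":-7},{"grip":-1,"tx":0,"ty":0,"tz":0,"spin":-7},{"grip":-1,"tx":0,"ty":0,"tz":0,"spin":-7},{"grip":-1,"tx":0,"ty":0,"tz":0,"spin":-7},{"grip":-1,"tx":0,"ty":0,"tz":0,"spin":-7},{"grip":-1,"tx":0,"ty":0,"tz":0,"spin":-3.6},{"grip":-1,"tx":0,"ty":0,"tz":0,"spin":0}]'
python3 -m creep '[{"grip":-1,"tx":0,"ty":0,"tz":0,"spin":0},{"grip":-1,"tx":0,"ty":0,"tz":0,"spin":0}]'
python3 - <<'E'
from h import *
c=optics.get_calibration('wrist'); s=r.get_state(); p,d=optics.snapshot('wrist'); W=cloud(d,c); np.savez("pics/w7.npz",p=p,d=d,E=c['extrinsics'])
M=R.from_quat(s['eef_rot']).as_matrix(); print(s['tool_pos'],np.degrees(np.arctan2(M[1,0],M[0,0])),s['q'].round(2),s['contact_force'])
print(totool(np.array([.5479,-.2263,.24])-s['tool_pos']))
T=(W-s['tool_pos'])@M  # tool coords
sat=cv2.cvtColor(p,cv2.COLOR_RGB2HSV)
for nm,lo,hi in (('bar',-.066,-.055),('head',-.035,-.024)):
    m=(T[...,2]>lo)&(T[...,2]<hi)&(sat[...,2]>120)&(np.hypot(T[...,0],T[...,1])<.05); q=T[m]
    print(nm,m.sum(),np.median(q[:,2]),cv2.minAreaRect((q[:,:2]*1000).astype(np.float32)),(q[:,:2].min(0)*1000),(q[:,:2].max(0)*1000))
cv2.imwrite('pics/w7.png',p[:,:,::-1])
E
```

```text
clock: 7.33
tool_pos: [0.4516, -0.0407, 0.2469]
eef_rot: [0.205, 0.979, -0.0, 0.0]
contact_force: [0.1, 0.6, -3.7]
opening: 0.153
finger_force: 50.0
clock: 8.0
tool_pos: [0.5473, -0.2287, 0.2443]
eef_rot: [0.206, 0.979, -0.0, -0.001]
contact_force: [-0.2, 0.3, -3.3]
opening: 0.156
finger_force: 50.0
clock: 8.67
tool_pos: [0.5462, -0.2264, 0.2443]
eef_rot: [-0.174, 0.985, 0.001, -0.001]
contact_force: [-0.1, 1.1, -4.0]
opening: 0.153
finger_force: 50.0
clock: 8.83
tool_pos: [0.5469, -0.2263, 0.245]
eef_rot: [-0.172, 0.985, 0.0, -0.001]
contact_force: [-0.8, 0.5, -3.9]
opening: 0.158
finger_force: 50.0
[ 0.54693274 -0.2262804   0.24501289] -160.1377517317702 [ 0.52  0.61 -0.35  1.61  0.24  0.96  2.  ] [-0.80847673  0.52521279 -3.86451065]
[-0.09076289 -0.03498916  0.50118712]
bar 3930 -0.06009129055452256 ((0.9155902862548828, -8.0629243850708), (59.501224517822266, 28.64800453186035), 0.07573865354061127) [-28.84466638 -22.37430977] [30.65842007  6.28572452]
head 5661 -0.030121649861338435 ((20.768630981445312, -0.9398994445800781), (65.08638000488281, 46.413516998291016), 89.27384948730469) [ -2.77680778 -33.22698425] [44.0209566  31.84988087]
```

View pics/w7.png

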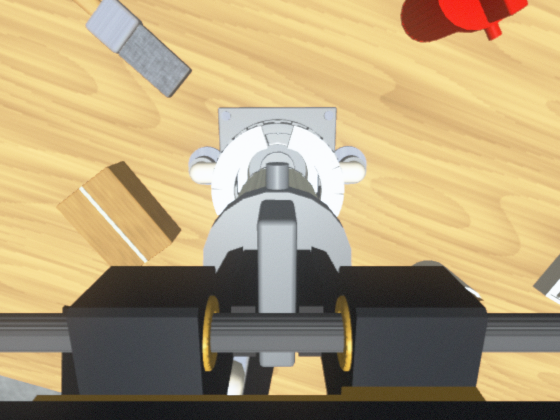

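The view shows the bar at (278,240), its pin at (278,175), and the housing gap straight ahead at (278,135), so they are aligned. The cartridge is about 1 mm forward in the tool, its origin 80 mm under the TCP. I lower it in stages.

```bash

python3 -m creep '[{"grip":-1,"tx":-0.15,"ty":0,"tz":1,"spin":0},{"grip":-1,"tx":0,"ty":0,"tz":1.5,"spin":0},{"grip":-1,"tx":0,"ty":0,"tz":1.5,"spin":0},{"grip":-1,"tx":0,"ty":0,"tz":1.5,"spin":0},{"grip":-1,"tx":0,"ty":0,"tz":1.5,"spin":0},{"grip":-1,"tx":0,"ty":0,"tz":1.5,"spin":0},{"grip":-1,"tx":0,"ty":0,"tz":1,"spin":0},{"grip":-1,"tx":0,"ty":0,"tz":0.5,"spin":0}]'
python3 -m creep '[{"grip":-1,"tx":0,"ty":0,"tz":0.5,"spin":0},{"grip":-1,"tx":0,"ty":0,"tz":0.5,"spin":0},{"grip":-1,"tx":0,"ty":0,"tz":0.5,"spin":0},{"grip":-1,"tx":0,"ty":0,"tz":0,"spin":0},{"grip":-1,"tx":0,"ty":0,"tz":0,"spin":0}]'
python3 -c "
from h import *
s=r.get_state(); M=R.from_quat(s['eef_rot']).as_matrix(); print(s['tool_pos'],np.degrees(np.arctan2(M[1,0],M[0,0])),totool(np.array([.5479,-.2263,.092])-s['tool_pos']),s['moment'])"
```

```text
clock: 9.55
tool_pos: [0.548, -0.2253, 0.1436]
eef_rot: [-0.173, 0.985, 0.001, -0.001]
contact_force: [-1.0, -0.6, -4.1]
opening: 0.156
finger_force: 50.0
clock: 9.97
tool_pos: [0.5491, -0.2258, 0.1307]
eef_rot: [-0.173, 0.985, -0.0, 0.0]
contact_force: [-0.3, -0.3, -3.1]
opening: 0.153
finger_force: 50.0
[ 0.54908566 -0.22576378  0.13069916] -160.0267210658441 [ 0.13051357 -0.00956469  3.86989166] [ 0.04012053 -0.02914915  0.01476832]
```

```bash

python3 -m creep '[{"grip":-1,"tx":0,"ty":0,"tz":0.5,"spin":0},{"grip":-1,"tx":0,"ty":0,"tz":0.5,"spin":0},{"grip":-1,"tx":0,"ty":0,"tz":0.5,"spin":0},{"grip":-1,"tx":0,"ty":0,"tz":0.4,"spin":0},{"grip":-1,"tx":0,"ty":0,"tz":0,"spin":0},{"grip":-1,"tx":0,"ty":0,"tz":0,"spin":0}]'
python3 -m creep '[{"grip":-1,"tx":0,"ty":0,"tz":0.4,"spin":0},{"grip":-1,"tx":0,"ty":0,"tz":0.4,"spin":0},{"grip":-1,"tx":0,"ty":0,"tz":0.3,"spin":0},{"grip":-1,"tx":0,"ty":0,"tz":0,"spin":0},{"grip":-1,"tx":0,"ty":0,"tz":0,"spin":0}]'
```

```text
clock: 10.47
tool_pos: [0.5488, -0.2257, 0.1112]
eef_rot: [-0.173, 0.985, 0.0, -0.0]
contact_force: [0.5, -0.6, -3.6]
opening: 0.157
finger_force: 50.0
clock: 10.88
tool_pos: [0.5499, -0.2259, 0.1014]
eef_rot: [-0.173, 0.985, -0.0, 0.001]
contact_force: [-0.7, 0.0, 5.8]
opening: 0.155
finger_force: 50.0
```

The force matches the spring (6 + 3 N less the weight) and the pins are in the gaps. I push down another 9 mm, then turn.

```bash

python3 -m creep '[{"grip":-1,"tx":0,"ty":0,"tz":0.3,"spin":0},{"grip":-1,"tx":0,"ty":0,"tz":0.3,"spin":0},{"grip":-1,"tx":0,"ty":0,"tz":0.3,"spin":0},{"grip":-1,"tx":0,"ty":0,"tz":0,"spin":0},{"grip":-1,"tx":0,"ty":0,"tz":0,"spin":0}]'
python3 -m creep '[{"grip":-1,"tx":0,"ty":0,"tz":0,"spin":3},{"grip":-1,"tx":0,"ty":0,"tz":0,"spin":4},{"grip":-1,"tx":0,"ty":0,"tz":0,"spin":4},{"grip":-1,"tx":0,"ty":0,"tz":0,"spin":4},{"grip":-1,"tx":0,"ty":0,"tz":0,"spin":0},{"grip":-1,"tx":0,"ty":0,"tz":0,"spin":0}]'
python3 -c "
from h import *
s=r.get_state(); M=R.from_quat(s['eef_rot']).as_matrix(); print(s['tool_pos'],np.degrees(np.arctan2(M[1,0],M[0,0])),s['moment'],s['q'].round(2))"
```

```text
clock: 11.3
tool_pos: [0.5502, -0.2259, 0.093]
eef_rot: [-0.173, 0.985, -0.001, 0.001]
contact_force: [-0.8, -0.0, 8.7]
opening: 0.155
finger_force: 50.0
clock: 11.8
tool_pos: [0.5504, -0.2264, 0.0932]
eef_rot: [-0.043, 0.999, -0.001, 0.002]
contact_force: [-1.1, 0.1, 8.8]
opening: 0.16
finger_force: 50.0
[ 0.55040285 -0.22637918  0.0932232 ] -175.05176791441326 [-0.05803711  0.27085638 -0.05034888] [ 0.43  0.8  -0.2   1.76  0.26  0.61  1.73]
```

```bash

python3 -m creep '[{"grip":-1,"tx":0.15,"ty":0,"tz":0.1,"spin":4},{"grip":-1,"tx":0,"ty":0,"tz":0,"spin":5},{"grip":-1,"tx":0,"ty":0,"tz":0,"spin":5},{"grip":-1,"tx":0,"ty":0,"tz":0,"spin":5},{"grip":-1,"tx":0,"ty":0,"tz":0,"spin":5},{"grip":-1,"tx":0,"ty":0,"tz":0,"spin":5},{"grip":-1,"tx":0,"ty":0,"tz":0,"spin":0},{"grip":-1,"tx":0,"ty":0,"tz":0,"spin":0}]'
python3 -m creep '[{"grip":-1,"tx":0,"ty":0,"tz":0,"spin":5},{"grip":-1,"tx":0,"ty":0,"tz":0,"spin":5},{"grip":-1,"tx":0,"ty":0,"tz":0,"spin":5},{"grip":-1,"tx":0,"ty":0,"tz":0,"spin":5},{"grip":-1,"tx":0,"ty":0,"tz":0,"spin":5},{"grip":-1,"tx":0,"ty":0,"tz":0,"spin":5},{"grip":-1,"tx":0,"ty":0,"tz":0,"spin":0},{"grip":-1,"tx":0,"ty":0,"tz":0,"spin":0}]'
python3 -c "
from h import *
s=r.get_state(); M=R.from_quat(s['eef_rot']).as_matrix(); print(s['tool_pos'],np.degrees(np.arctan2(M[1,0],M[0,0])),s['moment'],s['q'].round(2))"
```

```text
clock: 12.47
tool_pos: [0.5494, -0.2269, 0.0924]
eef_rot: [0.208, 0.978, -0.001, 0.002]
contact_force: [0.9, -0.1, 9.8]
opening: 0.152
finger_force: 50.0
clock: 13.13
tool_pos: [0.5491, -0.227, 0.0924]
eef_rot: [0.454, 0.891, -0.0, 0.002]
contact_force: [-0.7, -1.1, 8.4]
opening: 0.151
finger_force: 50.0
[ 0.54911275 -0.22698797  0.09235614] 125.93690087444159 [-0.17232302  0.23701915 -0.09099182] [ 0.27  0.8   0.07  1.77 -0.1   0.57  1.03]
```

```bash
for k in 1; do
python3 -m creep '[{"grip":-1,"tx":0,"ty":0,"tz":0,"spin":3},{"grip":-1,"tx":0,"ty":0,"tz":0,"spin":3},{"grip":-1,"tx":0,"ty":0,"tz":0,"spin":0},{"grip":-1,"tx":0,"ty":0,"tz":0,"spin":0}]' >/dev/null; done
cat > st.py <<'E'
from h import *
s=r.get_state(); M=R.from_quat(s['eef_rot']).as_matrix(); print(s['clock'],s['tool_pos'].round(4),'yaw',np.degrees(np.arctan2(M[1,0],M[0,0])).round(2),s['moment'].round(2),s['contact_force'].round(1),s['opening'].round(3),s['finger_force'])
E
python3 st.py
python3 -m creep '[{"grip":-1,"tx":0,"ty":0,"tz":0,"spin":2},{"grip":-1,"tx":0,"ty":0,"tz":0,"spin":2},{"grip":-1,"tx":0,"ty":0,"tz":0,"spin":0},{"grip":-1,"tx":0,"ty":0,"tz":0,"spin":0}]' >/dev/null; python3 st.py
python3 -m creep '[{"grip":-1,"tx":0,"ty":0,"tz":0,"spin":2},{"grip":-1,"tx":0,"ty":0,"tz":0,"spin":0},{"grip":-1,"tx":0,"ty":0,"tz":0,"spin":0}]' >/dev/null; python3 st.py
```

```text
Traceback (most recent call last):
  File "st.py", line 2, in <module>
    s=r.get_state(); M=R.from_quat(s['eef_rot']).as_matrix(); print(s['clock'],s['tool_pos'].round(4),'yaw',np.degrees(np.arctan2(M[1,0],M[0,0])).round(2),s['moment'].round(2),s['contact_force'].round(1),s['opening'].round(3),s['finger_force'])
                                                                                                                                                                                                            ^^^^^^^^^^^^^^^^^^
AttributeError: 'float' object has no attribute 'round'
Traceback (most recent call last):
  File "st.py", line 2, in <module>
    s=r.get_state(); M=R.from_quat(s['eef_rot']).as_matrix(); print(s['clock'],s['tool_pos'].round(4),'yaw',np.degrees(np.arctan2(M[1,0],M[0,0])).round(2),s['moment'].round(2),s['contact_force'].round(1),s['opening'].round(3),s['finger_force'])
                                                                                                                                                                                                            ^^^^^^^^^^^^^^^^^^
AttributeError: 'float' object has no attribute 'round'
Traceback (most recent call last):
  File "st.py", line 2, in <module>
    s=r.get_state(); M=R.from_quat(s['eef_rot']).as_matrix(); print(s['clock'],s['tool_pos'].round(4),'yaw',np.degrees(np.arctan2(M[1,0],M[0,0])).round(2),s['moment'].round(2),s['contact_force'].round(1),s['opening'].round(3),s['finger_force'])
                                                                                                                                                                                                            ^^^^^^^^^^^^^^^^^^
AttributeError: 'float' object has no attribute 'round'
```

```bash
sed -i "s/s\['opening'\].round(3)/s['opening']/" st.py; python3 st.py
```

```text
14.05 [ 0.5485 -0.2272  0.0923] yaw 114.07 [-0.26  0.4   0.52] [-2.  -1.5 10.8] 0.14940337300439682 50.24730361998081
```

The stop is felt at 86° (moment 0.5 N m). I ease off slightly and let the spring lift it into the notch.

```bash

python3 -m creep '[{"grip":-1,"tx":0,"ty":0,"tz":0,"spin":-2.5},{"grip":-1,"tx":0,"ty":0,"tz":0,"spin":0},{"grip":-1,"tx":0,"ty":0,"tz":-0.15,"spin":0},{"grip":-1,"tx":0,"ty":0,"tz":-0.15,"spin":0},{"grip":-1,"tx":0,"ty":0,"tz":-0.1,"spin":0},{"grip":-1,"tx":0,"ty":0,"tz":0,"spin":0},{"grip":-1,"tx":0,"ty":0,"tz":0,"spin":0}]' >/dev/null; python3 st.py
python3 -m creep '[{"grip":-1,"tx":0,"ty":0,"tz":-0.1,"spin":0},{"grip":-1,"tx":0,"ty":0,"tz":0,"spin":0},{"grip":-1,"tx":0,"ty":0,"tz":0,"spin":0}]' >/dev/null; python3 st.py
python3 -m creep '[{"grip":-1,"tx":0,"ty":0,"tz":-0.1,"spin":0},{"grip":-1,"tx":0,"ty":0,"tz":0,"spin":0},{"grip":-1,"tx":0,"ty":0,"tz":0,"spin":0}]' >/dev/null; python3 st.py
```

```text
14.6333 [ 0.5488 -0.2271  0.0961] yaw 116.45 [-0.15  0.21 -0.  ] [ 0.2 -1.   7.5] 0.1477977764249091 50.004147961735725
14.8833 [ 0.5488 -0.227   0.097 ] yaw 116.46 [-0.23  0.21 -0.05] [-0.6  0.1  8.1] 0.15688784284173266 50.00304356217384
15.1333 [ 0.5488 -0.227   0.098 ] yaw 116.46 [-0.2   0.16  0.07] [-0.3  0.2  6.5] 0.15252173044219597 50.00247336924076
```

```bash

python3 -m creep '[{"grip":-1,"tx":0,"ty":0,"tz":-0.05,"spin":0},{"grip":-1,"tx":0,"ty":0,"tz":0,"spin":0},{"grip":-1,"tx":0,"ty":0,"tz":0,"spin":0}]' >/dev/null; python3 st.py
python3 -m creep '[{"grip":-1,"tx":0,"ty":0,"tz":-0.05,"spin":0},{"grip":-1,"tx":0,"ty":0,"tz":0,"spin":0},{"grip":-1,"tx":0,"ty":0,"tz":0,"spin":0}]' >/dev/null; python3 st.py
python3 - <<'E'
from h import *
c=optics.get_calibration('wrist'); s=r.get_state(); p,d=optics.snapshot('wrist'); W=cloud(d,c); M=R.from_quat(s['eef_rot']).as_matrix()
T=(W-s['tool_pos'])@M; sat=cv2.cvtColor(p,cv2.COLOR_RGB2HSV)
m=(abs(T[...,1])<.005)&(T[...,0]>.012)&(T[...,0]<.028)&(T[...,2]<-.045); print('bar top z',np.median(W[m][:,2]),m.sum())
q=T[(abs(T[...,2]+.06)<.006)&(T[...,0]>.012)&(T[...,0]<.04)&(abs(T[...,1])<.012)&(sat[...,2]>120)]; print(cv2.minAreaRect((q[:,:2]*1000).astype(np.float32)))
cv2.imwrite('pics/w8.png',p[:,:,::-1])
E
```

```text
15.3833 [ 0.5487 -0.227   0.0984] yaw 116.46 [-0.24  0.17  0.02] [ 0.3 -1.9  6.9] 0.14983520557579377 50.00171972438693
15.6333 [ 0.5487 -0.2269  0.0987] yaw 116.46 [-0.36  0.06 -0.06] [ 0.1 -0.9  6.8] 0.15369304216884191 50.00028368085623
bar top z 0.21378925881255384 4715
((20.82694435119629, -0.22655200958251953), (17.67047119140625, 12.566020965576172), 0.5005224943161011)
```

View pics/w8.png

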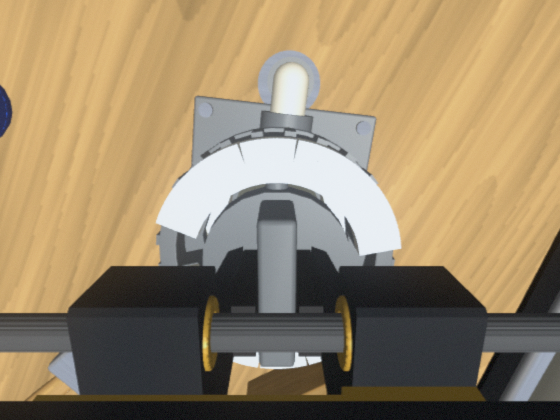

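The view shows the pins hidden under the unbroken lip, with the bar at (278,240) pointing at the stub, so it is turned. I feel for the notch roof and check the bar's height.

```bash

python3 -m creep '[{"grip":-1,"tx":0,"ty":0,"tz":-0.05,"spin":0},{"grip":-1,"tx":0,"ty":0,"tz":0,"spin":0},{"grip":-1,"tx":0,"ty":0,"tz":0,"spin":0}]' >/dev/null; python3 st.py
python3 - <<'E'
from h import *
c=optics.get_calibration('wrist'); p,d=optics.snapshot('wrist'); W=cloud(d,c); s=r.get_state()
print('bar',np.median(W[223:245,268:288,2]),'lip',np.median(W[145:160,200:230,2]),np.median(W[145:160,330:350,2]),'tcp',s['tool_pos'][2],s['contact_force'])
E
python3 -m creep '[{"grip":-1,"tx":0,"ty":0,"tz":-0.05,"spin":0},{"grip":-1,"tx":0,"ty":0,"tz":0,"spin":0},{"grip":-1,"tx":0,"ty":0,"tz":0,"spin":0}]' >/dev/null; python3 st.py
```

```text
15.9333 [ 0.5486 -0.2269  0.0987] yaw 116.46 [-0.59 -0.19  0.02] [ 1.2 -1.8  4.7] 0.1545807986989356 49.998048674315214
bar nan lip nan 0.11618380895551533 tcp 0.09868360760784417 [ 1.08720216 -1.11887993  5.94873003]
16.2333 [ 0.5484 -0.2267  0.0988] yaw 116.46 [-0.93 -0.67 -0.02] [ 3.4 -3.3  2.3] 0.15269512688984177 49.99599242582917
```

The roof is at TCP 0.0987, so the cartridge is seated in the notch. I release the extra upward pull, settle and hand in.

```bash

python3 -m creep '[{"grip":-1,"tx":0,"ty":0,"tz":0.1,"spin":0},{"grip":-1,"tx":0,"ty":0,"tz":0,"spin":0},{"grip":-1,"tx":0,"ty":0,"tz":0,"spin":0},{"grip":-1,"tx":0,"ty":0,"tz":0,"spin":0},{"grip":-1,"tx":0,"ty":0,"tz":0,"spin":0},{"grip":-1,"tx":0,"ty":0,"tz":0,"spin":0}]' >/dev/null; python3 st.py
python3 - <<'E'
from h import *
c=optics.get_calibration('wrist'); p,d=optics.snapshot('wrist'); W=cloud(d,c)
print('bar',np.nanmedian(W[223:245,268:288,2]),'lip',np.nanmedian(W[145:160,200:230,2]),np.nanmedian(W[145:160,330:350,2]))
E
```

```text
16.7333 [ 0.5482 -0.2262  0.0983] yaw 116.47 [-0.79 -0.45  0.01] [ 1.  -2.4  6.7] 0.15421037304910715 49.99540328979492
bar 0.1582221212385748 lip 0.11522327358023077 0.10487995018917275
```

```bash
python3 -c "
from plant import workorder; print(workorder.finish_job())"
```

```text
the job is handed in; nothing more can be done
None
```

The fresh cartridge is locked in the collar: turned clockwise to its stop, eased back about 2°, and seated in the notch (origin about 18 mm up). I handed the job in at about 17 s, still gripping the bar at 50 N; the first grasp closed just above the bar and was redone without moving the cartridge.

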